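# Lay the baby-feeding tray to its drawn layout

## Robot

A 7-joint arm with a two-finger parallel gripper is mounted at the origin on the work surface. World frame = base frame: x ahead of the robot, y to its left, z up, the work surface at z = 0. Lengths are in m, angles in rad, forces in N, time in s.
With the tool pointing down it reaches from about 0.425 to 0.875 m from the base axis. Payload 8.4 kg.
Tool frame: the origin (TCP) lies on the centre line of the jaws, within the pads' length; the fingertips stand 19 mm ahead of it and the grasp point (between the pads) is the TCP; z points along the fingers, y is the line along which they close (so a half turn about z gives the same grasp; the last joint's range is limited). The gripper opens to 87 mm and grips with 3 to 60 N. Pads are 19 mm wide; open, the fingers measure 117 mm over their backs; the gripper's body (75 mm by 190 mm) begins 51 mm behind the grasp point.
Start: joints at [1.039, 0.333, 0.04, 1.465, -0.013, 1.343, -0.059], TCP at [0.273, -0.59, 0.242] pointing down, gripper open.
Joint ranges: [-2.58, 2.58], [-0.38, 2.09], [-1.3, 1.39], [0.25, 2.4], [-1.5, 4.64], [0.08, 2.09], [-2.65, 2.65]. Speed limits (rad/s): [2.22, 2.22, 2.79, 2.79, 3.14, 3.14, 3.14].

## Interface

Orientations are given as a unit quaternion [x, y, z, w].
In Python, from workcell import bot, optics, models gives the robot as it stands.
- The arm moves only by the shell command python3 -m pendant 'ROWS' [OPENING] [FORCE]. ROWS is JSON, one flat list of numbers, 6 for each row, row after row: the shift along the tool's x, y, z normalised to -1 to 1, where 1 is 0.05 m, then the turn, a rotation vector about the tool's x, y, z normalised to -1 to 1, where 1 is pi rad. A call has 1 to 20 rows; each row shifts and turns the commanded pose from where the row before left it, along the tool's axes as they then stand; what a row does not reach is not made up. A row lasts 1/8 s, in which the tool goes at most 62.5 mm and 10.7 degrees, less where a joint would pass 70% of its speed; a pose out of reach is approached as far as the arm can. A call with a number of a shift or a turn outside -1 to 1 is refused whole. A call with a gripper value outside its range is refused whole. OPENING is the opening, from 0 (shut) to 1 (fully open), set as the call begins (- or left out, the last holds). The fingers move at their own pace and stop on an object; FORCE is the grip in N (left out, the last holds). Time passes only in rows, so rows that do not move let the fingers close. It gives the time, the measured TCP pose, the force, the opening and the grip force at its end, in the units of the state.
- bot.observe(): the state, without advancing time (a new reading comes with each control period).
- optics.camera(name): name is "side" or "top" or "wrist"; returns a dict with "color" (400x640x3 uint8, red, green, blue), "range_z" (400x640 float32, m along the optical axis (not along the pixel's ray), 0 where there is no reading), "intrinsics" (3x3 intrinsics, pixels), "xyz" and "attitude" of the camera in the world. Camera axes: x right, y up, looking along -z (the intrinsics and any distortion apply to the point x, -y, -z); pixel columns grow to the right and rows downward; lengths in m; the calibration is good to about 2 mm. A picture is of the moment at which its call begins.
- bot.close_job(): hands the job in; it is judged then, once.
Trained networks look in a picture, given as the dict that the camera call returned (one of the last four; its "shot" number tells which), for a name from the list of things; names that differ only in an ending like _2 or _b are one class to them, and where a whole thing is asked for, a point or a joint stands for the part that bears it (a point fixed in the world has none). Each returns a list of dicts, best first, with "confidence" (0 to 1); they miss things now and then, are a little off and sometimes report something else, mostly with a low value. They report only what shows in the picture. A call takes as long as a camera call.
- models.spot_in(picture, thing): "bbox" ([left, top, right, bottom] in pixels, round what is visible of it).
- models.trace(picture, thing): "pixels" (400x640 bool, what is visible of it) and "bbox" ([left, top, right, bottom] in pixels, round what is visible of it).
The state is a dict: "time_s": time; "joint_pos": joint angles; "qd": joint speeds; "tau": joint torques, N m; "position": TCP position; "tool_rot": TCP orientation; "force": force on the tool from outside, world axes, zero at the start; "torque": the same for the moment, N m; "width": finger opening in m; "finger_force": force on a finger pad.
Only numpy, scipy, OpenCV 4.12 (cv2) and the standard library are available. Lean on these libraries where they do the work, as an engineer would, in place of code of your own. Each camera call takes 0.05 s, during which the arm holds its last target. There are 200 camera calls.

## Task

Lay out the feeding tray to match its drawn layout: the mug upright on its circle with the handle over the drawn tab, the turquoise case and the steel spoon within their outlines, each bottle lying in a groove, and for every other circle drawn on the tray the one red cup whose size fits it, standing upright (the spare card in the wooden holder counts for nothing). Hold each bottle until it has settled into its groove before letting go; things that are not there are simply left out, red cups without a matching circle stay off the tray, and leave the can and the green tin where they are.

Things in the scene. Friction and masses are not known exactly. Their poses are not given: they have to be found in the camera images.
- tray: aluminium serving tray, fixed, 220 mm (its x) by 420 mm (its y), deck top 6 mm above the ledge, rim 4 mm wide standing 4 mm above the deck. Origin: centre of its underside. On its +y half are two bottle grooves and the drawn spoon outline, on its -y half four square bays for layout cards
- groove1 (a point): centre of the first bottle groove of the tray, at the height of the axis of a bottle settled in it (23.5 mm above the deck). A groove is two parallel round bars along the tray's x, 80 mm long, 8 mm thick, 28 mm between their axes, tops 8 mm above the deck; a bottle settles between them, about 4.5 mm below the tops of the bars. The drawn outline round it is 112 by 44 mm; either groove takes either bottle, cap either way. Axes as the tray's
- groove2 (a point): the same for the second groove, 74 mm beside the first
- spoon_spot_bowl (a point): centre of the drawn round bowl of the spoon outline, on the tray deck
- spoon_spot_tail (a point): point on the deck in the drawn handle of the spoon outline, 122 mm from the bowl centre and 5 mm short of the handle's end
- spot_mug: drawn card with a round outline 64 mm across and a short tab that stands for the mug's handle, 88 mm square, lying on the tray deck (nothing to bump into); origin: centre of the round outline, on the deck. Its place among the four bays of the tray changes from start to start; the tab lies along its +y
- spot_mug_handle (a point): point in the drawn handle tab, 47 mm from the centre of the round outline, on the deck
- spot_case: drawn card with a rectangular outline 63 by 47 mm, 88 mm square, lying on the tray deck (nothing to bump into); origin: centre of the rectangular outline, on the deck. Its place among the four bays of the tray changes from start to start; the long side runs along its x
- spot_small: drawn card with a round outline 40 mm across, for the small red cup, 88 mm square, lying on the tray deck (nothing to bump into); origin: centre of the round outline, on the deck. Its place among the four bays of the tray changes from start to start. Of the three cup cards two lie on the tray; the spare one lies in a 6 mm thick wooden holder just beyond the tray's far (+x) side, 175 mm from the tray's centre along its x, and means nothing there
- spot_medium: drawn card with a round outline 48 mm across, for the medium red cup, 88 mm square, lying on the tray deck (nothing to bump into); origin: centre of the round outline, on the deck. Its place among the four bays of the tray changes from start to start. Of the three cup cards two lie on the tray; the spare one lies in a 6 mm thick wooden holder just beyond the tray's far (+x) side, 175 mm from the tray's centre along its x, and means nothing there
- spot_large: drawn card with a round outline 56 mm across, for the large red cup, 88 mm square, lying on the tray deck (nothing to bump into); origin: centre of the round outline, on the deck. Its place among the four bays of the tray changes from start to start. Of the three cup cards two lie on the tray; the spare one lies in a 6 mm thick wooden holder just beyond the tray's far (+x) side, 175 mm from the tray's centre along its x, and means nothing there
- bottle1: clear baby bottle with a turquoise band and white cap, lying down, 110 mm long: body 40 mm in diameter (85 mm long), cap 30 mm in diameter (25 mm). Origin: on its axis, half way along its length; its x axis runs along the bottle towards the cap, and the body spans x = -55 to +30 mm. Starts in one of the two cradles, 75 mm apart, of a fixed grey rest on the ledge (100 by 135 mm, 6 mm thick, bars like those of the tray grooves); may be absent
- bottle2: clear baby bottle with a turquoise band and white cap, lying down, 110 mm long: body 40 mm in diameter (85 mm long), cap 30 mm in diameter (25 mm). Origin: on its axis, half way along its length; its x axis runs along the bottle towards the cap, and the body spans x = -55 to +30 mm. Starts in one of the two cradles, 75 mm apart, of a fixed grey rest on the ledge (100 by 135 mm, 6 mm thick, bars like those of the tray grooves); may be absent
- mug: squat white ceramic mug, 60 mm in diameter, 56 mm tall, wall 4 mm, foot 52 mm across; handle on its +y side, reaching 51 mm from the axis, 8 mm thick, 10 to 48 mm above the underside. Origin: centre of its underside, z up. About 0.2 kg; may be absent
- mug_handle (a point): middle of the mug's handle, 47 mm from its axis, 30 mm above the underside
- case: turquoise pacifier case with a small white button on top, 60 mm (its x) by 44 mm (its y), 38 mm tall; origin: centre of its underside; may be absent
- spoon: flat-bottomed steel measuring spoon lying on its underside: handle 12 mm wide, 10 mm thick, from x = -75 to +35 mm; round bowl 38 mm across and 18 mm tall centred at x = +52 mm. Origin: on the underside of the handle, near the centre of mass; x towards the bowl; may be absent
- spoon_bowl (a point): centre of the underside of the spoon's bowl
- spoon_tail (a point): point on the underside of the spoon's handle, 5 mm from its free end
- cup_small: red plastic dosing cup, the small one of three look-alikes, standing open side up: 36 mm in diameter, 36 mm tall, wall 3 mm; origin: centre of its underside. Wanted only if its card is on the tray
- cup_medium: red plastic dosing cup, the medium one of three look-alikes, standing open side up: 44 mm in diameter, 40 mm tall, wall 3 mm; origin: centre of its underside. Wanted only if its card is on the tray
- cup_large: red plastic dosing cup, the large one of three look-alikes, standing open side up: 52 mm in diameter, 44 mm tall, wall 3 mm; origin: centre of its underside. Wanted only if its card is on the tray
- canister: yellow-labelled can, 80 mm in diameter, 85 mm tall, a bystander; origin: centre of its underside
- soap_tin: green tin, 70 mm in diameter, 36 mm tall, a bystander; origin: centre of its underside

How it is judged:
At the end, for the whole second after the job is handed in: All at rest and upright on the tray, centres within 12 mm of their outlines (mug handle within 18 mm of its tab, case within 0.2 rad, spoon bowl and tail 12 mm); each bottle in a groove (12 mm along, 5 across, 4 in height, 0.1 rad); red cups without an outline off the tray (horizontal distance between mug and spot_mug below 0.012 m and angle between each of mug, case, spoon's own z axis and vertical below 0.1 rad and z of mug in the frame of spot_mug between -0.006 and 0.006 m and horizontal distance between mug_handle and spot_mug_handle below 0.018 m and horizontal distance between case and spot_case below 0.012 m and z of case in the frame of spot_case between -0.006 and 0.006 m and angle between the x axis of case and the x axis of spot_case, either way round below 0.2 rad and horizontal distance between spoon_bowl and spoon_spot_bowl below 0.012 m and horizontal distance between spoon_tail and spoon_spot_tail below 0.012 m and z of spoon_bowl in the frame of spoon_spot_bowl between -0.006 and 0.006 m and ((x of spot_small in the frame of tray below 0.13 m and (horizontal distance between cup_small and spot_small below 0.012 m and angle between cup_small's own z axis and vertical below 0.1 rad and z of cup_small in the frame of spot_small between -0.006 and 0.006 m)) or (x of spot_small in the frame of tray above 0.13 m and (x of cup_small in the frame of tray above 0.11 m or x of cup_small in the frame of tray below -0.11 m or y of cup_small in the frame of tray above 0.21 m or y of cup_small in the frame of tray below -0.21 m))) and ((x of spot_medium in the frame of tray below 0.13 m and (horizontal distance between cup_medium and spot_medium below 0.012 m and angle between cup_medium's own z axis and vertical below 0.1 rad and z of cup_medium in the frame of spot_medium between -0.006 and 0.006 m)) or (x of spot_medium in the frame of tray above 0.13 m and (x of cup_medium in the frame of tray above 0.11 m or x of cup_medium in the frame of tray below -0.11 m or y of cup_medium in the frame of tray above 0.21 m or y of cup_medium in the frame of tray below -0.21 m))) and ((x of spot_large in the frame of tray below 0.13 m and (horizontal distance between cup_large and spot_large below 0.012 m and angle between cup_large's own z axis and vertical below 0.1 rad and z of cup_large in the frame of spot_large between -0.006 and 0.006 m)) or (x of spot_large in the frame of tray above 0.13 m and (x of cup_large in the frame of tray above 0.11 m or x of cup_large in the frame of tray below -0.11 m or y of cup_large in the frame of tray above 0.21 m or y of cup_large in the frame of tray below -0.21 m))) and ((x of bottle1 in the frame of groove1 between -0.012 and 0.012 m and y of bottle1 in the frame of groove1 between -0.005 and 0.005 m and z of bottle1 in the frame of groove1 between -0.004 and 0.004 m and angle between the x axis of bottle1 and the x axis of tray, either way round below 0.1 rad) or (x of bottle1 in the frame of groove2 between -0.012 and 0.012 m and y of bottle1 in the frame of groove2 between -0.005 and 0.005 m and z of bottle1 in the frame of groove2 between -0.004 and 0.004 m and angle between the x axis of bottle1 and the x axis of tray, either way round below 0.1 rad)) and ((x of bottle2 in the frame of groove1 between -0.012 and 0.012 m and y of bottle2 in the frame of groove1 between -0.005 and 0.005 m and z of bottle2 in the frame of groove1 between -0.004 and 0.004 m and angle between the x axis of bottle2 and the x axis of tray, either way round below 0.1 rad) or (x of bottle2 in the frame of groove2 between -0.012 and 0.012 m and y of bottle2 in the frame of groove2 between -0.005 and 0.005 m and z of bottle2 in the frame of groove2 between -0.004 and 0.004 m and angle between the x axis of bottle2 and the x axis of tray, either way round below 0.1 rad)) and linear speed of each of mug, case, bottle1, bottle2, spoon, cup_small, cup_medium, cup_large below 0.02 m/s); the robot touches nothing.
It fails at once if canister pushed more than 30 mm or tipped (distance of canister from where it was at the start of the episode above 0.03 m or angle between canister's own z axis and vertical above 0.3 rad).
It fails at once if soap_tin pushed more than 30 mm or tipped (distance of soap_tin from where it was at the start of the episode above 0.03 m or angle between soap_tin's own z axis and vertical above 0.3 rad).
It fails at once if bottle1 let go over the tray while more than 10 mm above where it lies when settled in a groove (x of bottle1 in the frame of tray between -0.11 and 0.11 m and y of bottle1 in the frame of tray between -0.21 and 0.21 m and z of bottle1 in the frame of tray above 0.0395 m and contact force between the fingers and bottle1 below 0.02 N).
It fails at once if bottle2 let go over the tray while more than 10 mm above where it lies when settled in a groove (x of bottle2 in the frame of tray between -0.11 and 0.11 m and y of bottle2 in the frame of tray between -0.21 and 0.21 m and z of bottle2 in the frame of tray above 0.0395 m and contact force between the fingers and bottle2 below 0.02 N).
Of mug, case, bottle1, bottle2, spoon only 3 to 5 are there at a start; the rules pass over those that are not, and their reading is None.
At some moment in a run one of mug, case, cup_small, cup_large, cup_medium may be knocked a few centimetres aside while the robot is not near it.
It also fails if it takes over 210 s, if anything falls off the work surface, if the arm or the gripper's body presses on something with over 40 N, if the wrist force passes 120 N, or if a joint passes its speed limit or range.

## Working session

There is one attempt and no reset: what is moved stays moved. The work goes in short steps, Python scripts to look and compute and a shell command to move; the robot and the scene stay as the last step left them, time stands still between calls to the robot, and variables do not carry over. Pictures are saved under pics/ and viewed, at most 14 in all, crops included, and the job is handed in when it is done.

```bash
ls; mkdir -p pics
cat > h.py <<'E'
import numpy as np,cv2
from scipy.spatial.transform import Rotation as R
from workcell import bot,optics,models
def shot(n,fn=None):
    p=optics.camera(n)
    if fn: cv2.imwrite('pics/'+fn,p['color'][:,:,::-1])
    return p
def cloud(p):
    v,u=np.mgrid[0:400,0:640];K=p['intrinsics'];d=p['range_z']
    c=np.stack([(u-K[0,2])/K[0,0]*d,-(v-K[1,2])/K[1,1]*d,-d],-1)
    a=np.array(p['attitude']); M=a if a.shape==(3,3) else R.from_quat(a).as_matrix()
    return c@M.T+np.array(p['xyz'])
def px(p,u,v,z):
    K=p['intrinsics'];a=np.array(p['attitude']); M=a if a.shape==(3,3) else R.from_quat(a).as_matrix()
    r=M@np.array([(u-K[0,2])/K[0,0],-(v-K[1,2])/K[1,1],-1]);o=np.array(p['xyz'])
    return o+r*(z-o[2])/r[2]
E
python3 - <<'E'
from h import *
s=bot.observe();print({k:np.round(v,3).tolist() for k,v in s.items()})
for n in ['top','side','wrist']:
    p=shot(n,n+'0.png');print(n,p.keys(),np.round(p['xyz'],3),np.round(p['attitude'],3),p['intrinsics'][0][0])
    if n=='wrist':continue
    c=cloud(p)
    for t in ['tray','mug','mug_handle','case','spoon','bottle1','cup_small','cup_medium','cup_large','canister','soap_tin','spot_mug','spot_case','spot_small','spot_medium','spot_large']:
        for r in models.trace(p,t)[:4]:
            m=r['pixels']&(p['range_z']>0); q=c[m]
            if len(q): print(t,round(r['confidence'],2),np.round(r['bbox']),np.round(np.median(q,0),3),np.round(np.percentile(q,2,0),3),np.round(np.percentile(q,98,0),3))
E
```

```text
pics
{'time_s': 0.0, 'joint_pos': [1.039, 0.334, 0.04, 1.466, -0.013, 1.343, -0.059], 'qd': [0.001, 0.001, -0.001, -0.002, 0.001, -0.0, -0.001], 'tau': [0.001, -65.637, 1.335, -40.381, -0.06, 0.045, 0.0], 'position': [0.272, -0.59, 0.241], 'tool_rot': [0.977, 0.215, -0.0, -0.001], 'force': [0.877, -0.309, 0.227], 'torque': [0.035, 0.045, 0.015], 'finger_force': 0.0, 'width': 0.087}
top dict_keys(['color', 'range_z', 'intrinsics', 'xyz', 'attitude', 'shot']) [ 0.296 -0.036  1.606] [ 0.065 -0.056 -0.698  0.711] 519.2223305251782
tray 0.66 [246. 150. 382. 227.] [0.603 0.078 0.006] [ 0.496 -0.195 -0.002] [0.713 0.215 0.016]
tray 0.42 [451. 211. 473. 228.] [ 0.515 -0.441  0.036] [ 0.493 -0.472 -0.001] [ 0.543 -0.411  0.045]
mug 0.81 [417. 186. 442. 209.] [ 0.573 -0.345  0.02 ] [ 0.543 -0.382 -0.002] [ 0.599 -0.31   0.059]
mug_handle 0.8 [416. 187. 443. 208.] [ 0.574 -0.342  0.017] [ 0.543 -0.376  0.   ] [ 0.598 -0.31   0.059]
case 0.65 [237. 246. 258. 263.] [0.396 0.21  0.007] [ 0.372  0.182 -0.004] [0.417 0.231 0.047]
spoon 0.65 [293. 240. 339. 250.] [0.431 0.029 0.008] [ 0.413 -0.07  -0
[... 4270 characters left out ...]
4  0.004] [ 0.704 -0.099  0.01 ]
spot_small 0.57 [384. 215. 421. 244.] [ 0.782 -0.091  0.007] [ 0.741 -0.13   0.004] [ 0.824 -0.046  0.01 ]
spot_medium 0.57 [300. 233. 337. 266.] [ 0.557 -0.148  0.007] [ 0.517 -0.186  0.004] [ 0.597 -0.105  0.01 ]
spot_large 0.85 [300. 202. 329. 228.] [ 0.552 -0.042  0.007] [ 0.511 -0.082  0.004] [0.595 0.002 0.01 ]
spot_large 0.55 [291. 148. 384. 269.] [0.605 0.06  0.007] [ 0.498 -0.198  0.003] [0.713 0.217 0.014]
spot_large 0.43 [273. 114. 308. 128.] [0.476 0.324 0.041] [0.429 0.311 0.014] [0.528 0.364 0.051]
wrist dict_keys(['color', 'range_z', 'intrinsics', 'xyz', 'attitude', 'shot']) [ 0.342 -0.558  0.384] [-0.119  0.076 -0.533  0.834] 307.2840112280585
```

Run:
```python
from h import *
def ortho(p,z,x0,x1,y0,y1,s,fn):
    W=[(x0,y0),(x1,y0),(x1,y1),(x0,y1)]
    K=p['intrinsics'];M=R.from_quat(p['attitude']).as_matrix()
    src=[]
    for x,y in W:
        c=M.T@(np.array([x,y,z])-p['xyz']);src.append((K[0,0]*c[0]/-c[2]+K[0,2],K[1,1]*-c[1]/-c[2]+K[1,2]))
    dst=[((y1-y)*s,(x1-x)*s) for x,y in W]
    H=cv2.getPerspectiveTransform(np.float32(src),np.float32(dst))
    im=cv2.warpPerspective(p['color'],H,(int((y1-y0)*s),int((x1-x0)*s)),flags=cv2.INTER_CUBIC)
    cv2.imwrite('pics/'+fn,im[:,:,::-1])
ortho(shot('top'),0.006,0.36,0.84,-0.5,0.45,840,'ot.png')
ortho(shot('side'),0.006,0.47,0.84,-0.22,0.24,1500,'os.png')
```

```text
(no output)
```

View pics/ot.png

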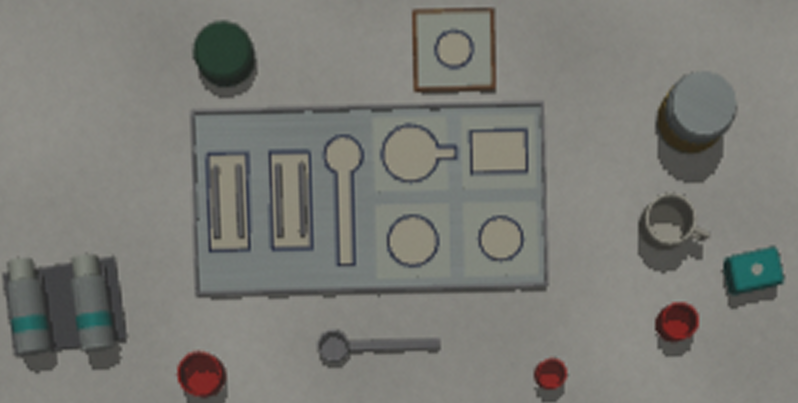

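View pics/os.png

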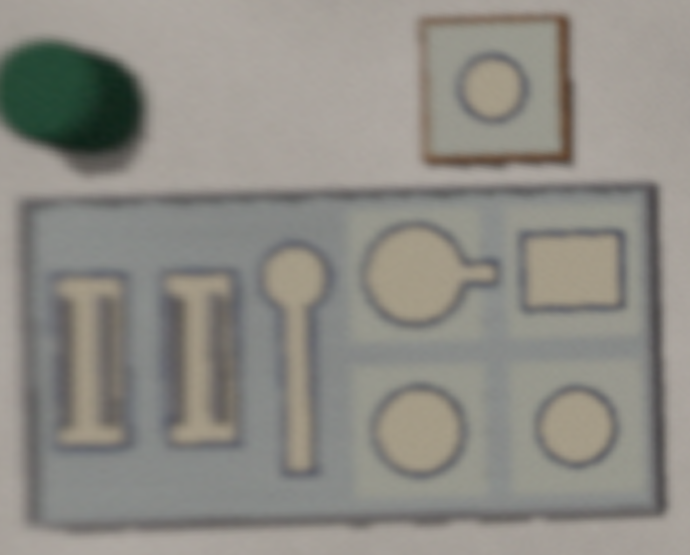

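All three pictures agree: the tray has the mug and case cards in the far row and the large and medium circles in the near row. The small card is the spare in the holder, and all five optional items are there. I'll move over the right-hand group for a close look.

```bash
cat >> h.py <<'E'
def yaw(s): 
    m=R.from_quat(s['tool_rot']).as_matrix(); return np.arctan2(m[1,0],m[0,0])
def plan(xyz,th,n=None,cur=None,half=True):
    """equal rows: n x [dx,dy,dz,0,0,rz] from cur (pos,yaw) or now to target"""
    s=bot.observe(); p,t=cur if cur else (np.array(s['position']),yaw(s))
    d=(th-t+np.pi)%(2*np.pi)-np.pi
    if half: d=(d+np.pi/2)%np.pi-np.pi/2
    D=np.array(xyz)-p
    n=n or int(max(np.ceil(np.linalg.norm(D)/.045),np.ceil(abs(d)/.17),1))
    A=np.zeros((2,2))
    for k in range(n):
        a=t+d*k/n; A+=np.array([[np.cos(a),np.sin(a)],[np.sin(a),-np.cos(a)]])
    e=np.linalg.solve(A,D[:2])
    print(n,'x',np.round([e[0]/.05,e[1]/.05,-D[2]/n/.05,0,0,-d/n/np.pi],4).tolist(),'-> yaw',round(t+d,3))
    return (np.array(xyz),t+d)
def look(things,n='wrist',fn=None,k=1):
    p=shot(n,fn);c=cloud(p)
    for t in things:
        for r in models.trace(p,t)[:k]:
            m=r['pixels']&(p['range_z']>0);q=c[m]
            if len(q)<20: continue
            top=np.percentile(q[:,2],97); u=q[(q[:,2]>top-.006)][:,:2]
            (cx,cy),(w,h),a=cv2.minAreaRect((u*1000).astype(np.float32))
            b=cv2.boxPoints(((cx,cy),(w,h),a)); e=b[1]-b[0];f=b[2]-b[1]
            L=e if np.linalg.norm(e)>np.linalg.norm(f) else f
            (ex,ey),er=cv2.minEnclosingCircle((u*1000).astype(np.float32))
            print(t,round(r['confidence'],2),np.round(r['bbox']).astype(int),'top z',round(top,3),'rect',round(cx),round(cy),round(max(w,h)),round(min(w,h)),'ang',round(np.arctan2(L[1],L[0]),3),'circ',round(ex),round(ey),round(er),'med',np.round(np.median(q,0),3),'lo',np.round(np.percentile(q,2,0),3),'hi',np.round(np.percentile(q,98,0),3))
    return p,c
E
python3 -m pendant '[0.93,-0.32,0,0,0,0, 0.93,-0.32,0,0,0,0, 0.93,-0.32,0,0,0,0, 0.93,-0.32,0,0,0,0, 0.93,-0.32,0,0,0,0, 0,0,0,0,0,0]' 1
python3 - <<'E'
from h import *
look(['mug','mug_handle','case','cup_medium','canister','spot_case','spot_medium'],fn='w1.png',k=2)
E
```

```text
time_s: 2.6
position: [0.454, -0.4157, 0.2416]
tool_rot: [0.976, 0.218, 0.001, -0.001]
force: [-0.5, -0.5, -0.2]
width: 0.0872
finger_force: 0.0
mug 0.85 [270  21 338  93] top z 0.056 rect 570 -339 59 57 ang -1.115 circ 571 -339 30 med [ 0.574 -0.336  0.016] lo [ 0.543 -0.378  0.004] hi [ 0.597 -0.312  0.056]
mug_handle 0.59 [272  16 338  95] top z 0.056 rect 570 -339 59 58 ang -1.123 circ 571 -339 30 med [ 0.574 -0.336  0.016] lo [ 0.543 -0.379  0.004] hi [ 0.598 -0.312  0.056]
mug_handle 0.55 [115 138 162 167] top z 0.036 rect 394 -204 35 34 ang 0.221 circ 394 -204 18 med [ 0.393 -0.202  0.022] lo [ 0.378 -0.221  0.003] hi [ 0.411 -0.188  0.036]
case 0.93 [334 122 396 171] top z 0.039 rect 515 -442 59 44 ang -1.354 circ 515 -442 34 med [ 0.516 -0.441  0.037] lo [ 0.492 -0.472 -0.   ] hi [ 0.538 -0.412  0.039]
cup_medium 0.55 [250 137 295 181] top z 0.04 rect 455 -352 43 43 ang -1.179 circ 455 -352 22 med [ 0.452 -0.351  0.007] lo [ 0.435 -0.373  0.003] hi [ 0.476 -0.333  0.04 ]
spot_medium 0.61 [ 81   1 173  48] top z 0.007 rect 537 -146 90 52 ang -1.532 circ 538 -146 51 med [ 0.529 -0.158  0.006] lo [ 0.512 -0.189  0.004] hi [ 0.558 -0.106  0.007]
```

View pics/w1.png

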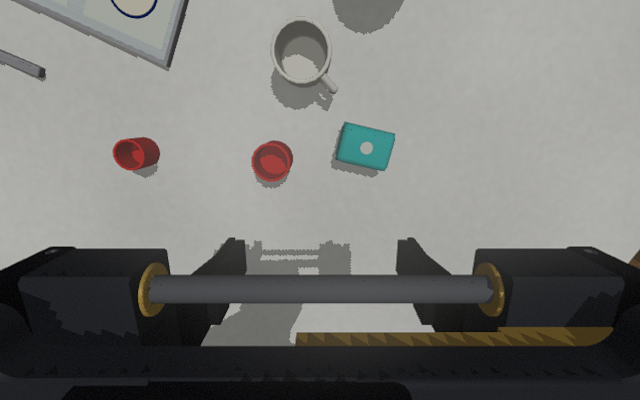

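The picture shows the mug at (302,52) with its handle toward (334,90), the case at (366,148), the medium cup at (272,160) and the small cup at (135,153). The numbers agree with this.

Run:
```python
from h import *
p=shot('wrist');c=cloud(p);r=models.trace(p,'mug')[0]
m=r['pixels']&(p['range_z']>0);q=c[m];d=q[:,:2]-[.571,-.339];n=np.hypot(*d.T)
k=(n>.034)&(n<.056)&(q[:,2]>.012);print(k.sum(),np.median(q[k],0),np.arctan2(*np.median(d[k],0)[::-1]))
ha=np.arctan2(*np.median(d[k],0)[::-1])
h=px(p,333,90,.04);print(h,np.arctan2(h[1]+.339,h[0]-.571))
a=plan([.571,-.339,.16],ha); 
b=plan([.571,-.339,.040],a[1],cur=a)
b=plan([.571,-.339,.16],a[1],cur=b)
e=plan([.658,-.0375,.16],a[1]+(-1.547-ha),cur=b,half=False)
```

```text
155 [ 0.55555919 -0.37835361  0.04335788] -1.9446998287793555
[ 0.54843897 -0.3897402   0.04      ] -1.9891824731843926
5 x [0.5921, 0.0875, 0.3263, 0.0, 0.0, -0.0487] -> yaw 1.197
3 x [0.0, 0.0, 0.8, 0.0, 0.0, -0.0] -> yaw 1.197
3 x [0.0, 0.0, -0.8, 0.0, 0.0, -0.0] -> yaw 1.197
7 x [0.8997, 0.0698, -0.0, 0.0, 0.0, -0.0181] -> yaw 1.595
```

```bash
python3 -m pendant '[0.592,0.0875,0.326,0,0,-0.0487, 0.592,0.0875,0.326,0,0,-0.0487, 0.592,0.0875,0.326,0,0,-0.0487, 0.592,0.0875,0.326,0,0,-0.0487, 0.592,0.0875,0.326,0,0,-0.0487, 0,0,0,0,0,0, 0,0,0,0,0,0]' 1
python3 - <<'E'
from h import *
print(yaw(bot.observe())); plan([.571,-.339,.040],1.197)
E
```

```text
time_s: 3.98
position: [0.5709, -0.3394, 0.1603]
tool_rot: [0.827, 0.563, -0.0, 0.0]
force: [-1.4, -0.7, 0.0]
width: 0.0874
finger_force: 0.0
1.1953345433028242
3 x [0.0025, -0.0002, 0.8017, 0.0, 0.0, -0.0002] -> yaw 1.197
```

```bash
python3 -m pendant '[0,0,0.8,0,0,0, 0,0,0.8,0,0,0, 0,0,0.8,0,0,0, 0,0,0,0,0,0]' 1
python3 -m pendant '[0,0,0,0,0,0, 0,0,0,0,0,0, 0,0,0,0,0,0, 0,0,0,0,0,0, 0,0,0,0,0,0, 0,0,0,0,0,0]' 0 20
python3 -m pendant '[0,0,-0.6,0,0,0, 0,0,-0.8,0,0,0, 0,0,-0.8,0,0,0, 0,0,0,0,0,0]'
python3 - <<'E'
from h import *
p,c=look(['mug'],fn='w2.png')
K=p['intrinsics']
a=plan([.658,-.0375,.15],yaw(bot.observe())+.41,half=False)
E
```

```text
time_s: 4.47
position: [0.5686, -0.3389, 0.0376]
tool_rot: [0.827, 0.563, -0.002, -0.002]
force: [-0.9, -0.2, -0.4]
width: 0.0871
finger_force: 0.0
time_s: 5.22
position: [0.5717, -0.3385, 0.041]
tool_rot: [0.826, 0.564, 0.0, 0.0]
force: [-1.2, 0.6, 6.3]
width: 0.0568
finger_force: 19.8
time_s: 5.72
position: [0.5731, -0.3392, 0.1538]
tool_rot: [0.826, 0.564, 0.001, 0.003]
force: [-0.3, 0.1, -1.2]
width: 0.0571
finger_force: 19.9
mug 0.77 [258 204 383 331] top z 0.169 rect 574 -338 57 57 ang -0.28 circ 573 -340 30 med [ 0.573 -0.343  0.151] lo [ 0.547 -0.366  0.117] hi [ 0.601 -0.31   0.169]
7 x [0.8974, 0.0754, -0.0009, 0.0, 0.0, -0.0186] -> yaw 1.608
```

View pics/w2.png

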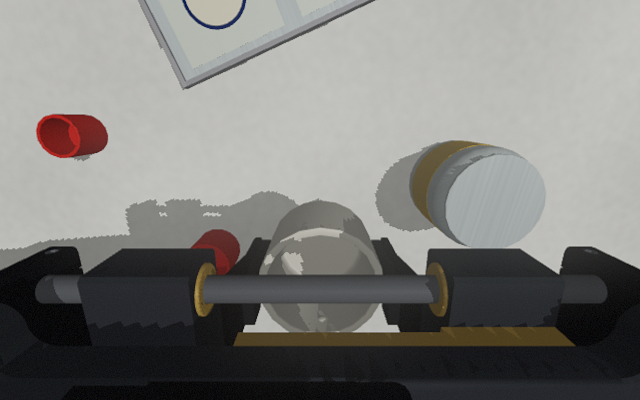

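The mug is held between the pads at about (320,265), and the can stands clear at (478,195). Next I carry it to its circle.

```bash
python3 -m pendant '[0.897,0.075,0,0,0,-0.0186, 0.897,0.075,0,0,0,-0.0186, 0.897,0.075,0,0,0,-0.0186, 0.897,0.075,0,0,0,-0.0186, 0.897,0.075,0,0,0,-0.0186, 0.897,0.075,0,0,0,-0.0186, 0.897,0.075,0,0,0,-0.0186, 0,0,0,0,0,0, 0,0,0,0,0,0]'
python3 - <<'E'
from h import *
look(['mug'],n='side'); look(['mug'],n='top')
plan([.658,-.0375,.055],1.600)
E
```

```text
time_s: 6.95
position: [0.6574, -0.0382, 0.1484]
tool_rot: [0.694, 0.72, -0.001, -0.001]
force: [0.1, -0.4, -2.5]
width: 0.0571
finger_force: 19.9
mug 0.7 [299 202 328 227] top z 0.009 rect 554 -39 90 88 ang -1.541 circ 555 -38 60 med [ 0.552 -0.041  0.007] lo [ 0.512 -0.081  0.004] hi [0.596 0.003 0.01 ]
3 x [0.0119, 0.001, 0.6304, 0.0, 0.0, 0.0005] -> yaw 1.6
```

```bash
python3 -m pendant '[0,0,0.6,0,0,0, 0,0,0.6,0,0,0, 0,0,0.4,0,0,0, 0,0,0.2,0,0,0, 0,0,0.14,0,0,0, 0,0,0.04,0,0,0, 0,0,0,0,0,0]'
python3 -m pendant '[0,0,0,0,0,0, 0,0,0,0,0,0, 0,0,0,0,0,0, 0,0,0,0,0,0]' 1
python3 -m pendant '[0,0,-0.6,0,0,0, 0,0,-0.8,0,0,0, 0,0,-0.8,0,0,0, 0,0,0,0,0,0]'
python3 - <<'E'
from h import *
look(['mug','mug_handle'],n='side')
a=plan([.54,-.36,.20],1.787)
E
```

```text
time_s: 8.02
position: [0.6586, -0.0377, 0.0516]
tool_rot: [0.694, 0.72, 0.0, 0.0]
force: [-0.4, -0.5, -2.2]
width: 0.0574
finger_force: 19.9
time_s: 8.52
position: [0.6583, -0.0378, 0.0512]
tool_rot: [0.694, 0.72, 0.0, 0.0]
force: [0.6, -0.0, -0.6]
width: 0.0847
finger_force: 0.0
time_s: 9.02
position: [0.6602, -0.0375, 0.1651]
tool_rot: [0.694, 0.72, 0.002, 0.002]
force: [0.8, -0.0, -0.1]
width: 0.0872
finger_force: 0.0
mug 0.82 [340 190 368 226] top z 0.063 rect 660 -37 61 57 ang 1.494 circ 661 -37 32 med [ 0.659 -0.047  0.043] lo [ 0.631 -0.086  0.01 ] hi [ 0.686 -0.009  0.063]
mug_handle 0.72 [344 193 369 222] top z 0.063 rect 660 -37 61 57 ang 1.494 circ 661 -37 32 med [ 0.66  -0.041  0.044] lo [ 0.631 -0.084  0.012] hi [ 0.687 -0.009  0.063]
8 x [-0.7673, -0.3852, -0.0994, 0.0, 0.0, -0.0072] -> yaw 1.787
```

Run:
```python
from h import *
look(['case','cup_medium','cup_large','spoon','mug'],n='side')
a=plan([.515,-.442,.15],1.787)
```

```text
case 0.61 [282 353 309 395] top z 0.041 rect 516 -442 59 43 ang -1.343 circ 517 -442 33 med [ 0.517 -0.448  0.038] lo [ 0.495 -0.473  0.013] hi [ 0.539 -0.414  0.041]
cup_medium 0.72 [257 313 278 344] top z 0.041 rect 456 -352 43 42 ang -1.02 circ 456 -352 22 med [ 0.455 -0.348  0.019] lo [ 0.437 -0.373  0.002] hi [ 0.477 -0.332  0.042]
cup_large 0.58 [252 136 269 158] top z 0.045 rect 393 208 55 45 ang -1.483 circ 394 208 27 med [0.392 0.194 0.026] lo [ 0.36   0.182 -0.001] hi [0.417 0.236 0.045]
spoon 0.77 [263 181 276 227] top z 0.018 rect 425 4 136 35 ang 1.479 circ 428 3 68 med [0.431 0.013 0.01 ] lo [ 0.414 -0.072 -0.   ] hi [0.444 0.071 0.019]
mug 0.86 [342 190 367 223] top z 0.063 rect 659 -38 60 56 ang 1.483 circ 659 -38 31 med [ 0.66  -0.046  0.042] lo [ 0.631 -0.086  0.011] hi [ 0.687 -0.009  0.064]
10 x [-0.7706, -0.3788, 0.0206, 0.0, 0.0, -0.0057] -> yaw 1.787
```

```bash
python3 -m pendant '[-0.77,-0.379,0,0,0,-0.0057, -0.77,-0.379,0,0,0,-0.0057, -0.77,-0.379,0,0,0,-0.0057, -0.77,-0.379,0,0,0,-0.0057, -0.77,-0.379,0,0,0,-0.0057, -0.77,-0.379,0,0,0,-0.0057, -0.77,-0.379,0.1,0,0,-0.0057, -0.77,-0.379,0.1,0,0,-0.0057, -0.77,-0.379,0,0,0,-0.0057, -0.77,-0.379,0,0,0,-0.0057, 0,0,0,0,0,0, 0,0,0,0,0,0]' 1
python3 - <<'E'
from h import *
look(['case'],n='top')
a=plan([.515,-.442,.028],1.787)
E
```

```text
time_s: 10.98
position: [0.5151, -0.441, 0.1506]
tool_rot: [0.627, 0.779, 0.0, -0.0]
force: [0.5, 0.5, 0.9]
width: 0.0872
finger_force: 0.0
case 0.56 [449 210 468 227] top z 0.043 rect 513 -434 52 42 ang -1.353 circ 511 -432 31 med [ 0.512 -0.435  0.037] lo [ 0.492 -0.462  0.011] hi [ 0.535 -0.411  0.045]
3 x [-0.0111, -0.0076, 0.8197, 0.0, 0.0, 0.0001] -> yaw 1.787
```

```bash
python3 -m pendant '[-0.01,-0.007,0.8,0,0,0, -0.01,-0.007,0.8,0,0,0, -0.01,-0.007,0.84,0,0,0, 0,0,0,0,0,0]' 1
python3 -m pendant '[0,0,0,0,0,0, 0,0,0,0,0,0, 0,0,0,0,0,0, 0,0,0,0,0,0, 0,0,0,0,0,0, 0,0,0,0,0,0]' 0 20
python3 -m pendant '[0,0,-0.6,0,0,0, 0,0,-0.8,0,0,0, 0,0,-0.8,0,0,0, 0,0,0,0,0,0]'
python3 - <<'E'
from h import *
p,c=look(['case'])
a=plan([.660,-.1425,.135],1.594)
E
```

```text
time_s: 11.58
position: [0.5128, -0.4406, 0.0259]
tool_rot: [0.626, 0.779, 0.0, -0.003]
force: [0.5, 0.2, -0.6]
width: 0.0872
finger_force: 0.0
time_s: 12.32
position: [0.5143, -0.4434, 0.0293]
tool_rot: [0.627, 0.779, 0.0, 0.0]
force: [-0.2, -0.9, 2.2]
width: 0.0436
finger_force: 20.0
time_s: 12.82
position: [0.5159, -0.4445, 0.1429]
tool_rot: [0.627, 0.779, -0.0, 0.003]
force: [-0.0, 0.2, -0.4]
width: 0.044
finger_force: 20.0
case 0.73 [277 201 366 321] top z 0.152 rect 515 -443 59 43 ang -1.354 circ 515 -443 34 med [ 0.513 -0.429  0.151] lo [ 0.491 -0.47   0.124] hi [ 0.536 -0.412  0.152]
8 x [0.6989, 0.4607, 0.0094, 0.0, 0.0, 0.0076] -> yaw 1.594
```

```bash
python3 -m pendant '[0.7,0.46,0,0,0,0.0076, 0.7,0.46,0,0,0,0.0076, 0.7,0.46,0,0,0,0.0076, 0.7,0.46,0,0,0,0.0076, 0.7,0.46,0,0,0,0.0076, 0.7,0.46,0,0,0,0.0076, 0.7,0.46,0,0,0,0.0076, 0.7,0.46,0,0,0,0.0076, 0,0,0,0,0,0, 0,0,0,0,0,0]'
python3 - <<'E'
from h import *
p,c=look(['case'])
a=plan([.660,-.1425,.036],1.594)
E
```

```text
time_s: 14.18
position: [0.6588, -0.1424, 0.1374]
tool_rot: [0.698, 0.716, -0.001, -0.001]
force: [0.2, -0.3, -0.4]
width: 0.0438
finger_force: 20.0
case 0.84 [276 202 364 324] top z 0.147 rect 658 -141 59 43 ang -1.554 circ 659 -141 34 med [ 0.658 -0.126  0.145] lo [ 0.638 -0.168  0.118] hi [ 0.678 -0.112  0.147]
3 x [0.0077, 0.0081, 0.6805, 0.0, 0.0, -0.0001] -> yaw 1.594
```

```bash
python3 -m pendant '[0.01,0.02,0.6,0,0,0, 0,0.01,0.6,0,0,0, 0,0,0.4,0,0,0, 0,0,0.2,0,0,0, 0,0,0.16,0,0,0, 0,0,0.05,0,0,0, 0,0,0,0,0,0]'
python3 -m pendant '[0,0,0,0,0,0, 0,0,0,0,0,0, 0,0,0,0,0,0]' 0.8
python3 -m pendant '[0,0,-0.6,0,0,0, 0,0,-0.8,0,0,0, 0,0,-0.8,0,0,0, 0,0,0,0,0,0]'
python3 - <<'E'
from h import *
look(['case','cup_medium','mug'],n='side')
a=plan([.455,-.352,.135],1.594)
E
```

```text
time_s: 15.15
position: [0.6615, -0.1416, 0.0391]
tool_rot: [0.699, 0.716, 0.0, 0.0]
force: [0.3, -0.2, 0.6]
width: 0.0439
finger_force: 20.0
time_s: 15.52
position: [0.6614, -0.1415, 0.0388]
tool_rot: [0.699, 0.716, 0.0, 0.0]
force: [0.6, 0.7, -0.3]
width: 0.0647
finger_force: 0.0
time_s: 16.02
position: [0.6633, -0.1417, 0.1528]
tool_rot: [0.699, 0.716, 0.002, 0.003]
force: [-0.5, -0.9, -0.0]
width: 0.0697
finger_force: 0.0
case 0.87 [350 230 368 254] top z 0.047 rect 662 -141 60 43 ang -1.566 circ 663 -140 33 med [ 0.661 -0.152  0.043] lo [ 0.64  -0.171  0.01 ] hi [ 0.684 -0.113  0.047]
cup_medium 0.85 [254 310 276 341] top z 0.042 rect 457 -352 43 41 ang 1.166 circ 456 -352 22 med [ 0.455 -0.348  0.02 ] lo [ 0.436 -0.373  0.002] hi [ 0.477 -0.332  0.042]
mug 0.75 [348 188 371 225] top z 0.063 rect 661 -82 146 39 ang 1.394 circ 644 -79 73 med [ 0.665 -0.06   0.04 ] lo [ 0.645 -0.087  0.012] hi [ 0.686 -0.01   0.064]
7 x [-0.5874, -0.6011, 0.0349, 0.0, 0.0, 0.0] -> yaw 1.594
```

```bash
python3 -m pendant '[-0.587,-0.601,0.035,0,0,0, -0.587,-0.601,0.035,0,0,0, -0.587,-0.601,0.035,0,0,0, -0.587,-0.601,0.035,0,0,0, -0.587,-0.601,0.035,0,0,0, -0.587,-0.601,0.035,0,0,0, -0.587,-0.601,0.035,0,0,0, 0,0,0,0,0,0, 0,0,0,0,0,0]' 0.85
python3 - <<'E'
from h import *
look(['cup_medium'],n='top');look(['cup_medium'])
a=plan([.4555,-.352,.027],1.594)
E
```

```text
time_s: 17.35
position: [0.4559, -0.3513, 0.1355]
tool_rot: [0.699, 0.716, 0.0, -0.001]
force: [0.5, 0.5, -0.9]
width: 0.0742
finger_force: 0.0
cup_medium 0.59 [426 231 438 246] top z 0.042 rect 452 -339 38 15 ang 0.339 circ 454 -346 19 med [ 0.455 -0.347  0.007] lo [ 0.436 -0.371 -0.002] hi [ 0.474 -0.331  0.042]
cup_medium 0.63 [291 179 349 242] top z 0.04 rect 455 -352 43 43 ang -0.02 circ 454 -352 22 med [ 0.454 -0.357  0.016] lo [ 0.435 -0.372  0.003] hi [ 0.473 -0.331  0.04 ]
3 x [-0.0071, -0.0079, 0.7272, 0.0, 0.0, 0.0003] -> yaw 1.594
```

```bash
python3 -m pendant '[-0.01,-0.01,0.74,0,0,0, -0.01,-0.01,0.74,0,0,0, 0,0,0.7,0,0,0, 0,0,0,0,0,0]' 0.85
python3 -m pendant '[0,0,0,0,0,0, 0,0,0,0,0,0, 0,0,0,0,0,0, 0,0,0,0,0,0, 0,0,0,0,0,0]' 0 10
python3 -m pendant '[0,0,-0.6,0,0,0, 0,0,-0.8,0,0,0, 0,0,-0.8,0,0,0, 0,0,0,0,0,0]'
python3 - <<'E'
from h import *
p,c=look(['cup_medium'])
a=plan([.5565,-.1455,.135],1.594)
E
```

```text
time_s: 18.05
position: [0.4537, -0.3511, 0.0249]
tool_rot: [0.698, 0.716, -0.0, -0.003]
force: [0.5, 0.3, 0.1]
width: 0.0739
finger_force: 0.0
time_s: 18.68
position: [0.4552, -0.3533, 0.028]
tool_rot: [0.699, 0.716, -0.0, 0.0]
force: [-0.7, 1.0, 6.4]
width: 0.0434
finger_force: 10.0
time_s: 19.18
position: [0.4565, -0.3541, 0.1407]
tool_rot: [0.699, 0.716, 0.0, 0.003]
force: [-0.0, -1.1, 0.4]
width: 0.0436
finger_force: 10.0
cup_medium 0.93 [276 215 367 318] top z 0.153 rect 455 -352 46 43 ang -0.79 circ 456 -348 27 med [ 0.457 -0.351  0.134] lo [ 0.438 -0.373  0.116] hi [ 0.475 -0.332  0.153]
6 x [0.6834, 0.3555, 0.0071, 0.0, 0.0, 0.0] -> yaw 1.594
```

```bash
python3 -m pendant '[0.68,0.355,0,0,0,0, 0.68,0.355,0,0,0,0, 0.68,0.355,0,0,0,0, 0.68,0.355,0,0,0,0, 0.68,0.355,0,0,0,0, 0.68,0.355,0,0,0,0, 0,0,0,0,0,0, 0,0,0,0,0,0]'
python3 - <<'E'
from h import *
p,c=look(['cup_medium'])
a=plan([.5565,-.1455,.035],1.594)
E
```

```text
time_s: 20.27
position: [0.5555, -0.1469, 0.1359]
tool_rot: [0.699, 0.716, -0.001, -0.001]
force: [-0.2, 0.2, -1.0]
width: 0.0439
finger_force: 10.0
cup_medium 0.77 [278 216 366 319] top z 0.148 rect 555 -144 47 41 ang -1.141 circ 557 -141 28 med [ 0.555 -0.144  0.129] lo [ 0.536 -0.166  0.111] hi [ 0.574 -0.125  0.148]
3 x [0.0147, 0.0065, 0.6765, 0.0, 0.0, -0.0001] -> yaw 1.594
```

```bash
python3 -m pendant '[0.02,0.02,0.6,0,0,0, 0,0,0.6,0,0,0, 0,0,0.4,0,0,0, 0,0,0.2,0,0,0, 0,0,0.16,0,0,0, 0,0,0.07,0,0,0, 0,0,0,0,0,0]'
python3 -m pendant '[0,0,0,0,0,0, 0,0,0,0,0,0, 0,0,0,0,0,0]' 0.8
python3 -m pendant '[0,0,-0.6,0,0,0, 0,0,-0.8,0,0,0, 0,0,-0.8,0,0,0, 0,0,0,0,0,0]' 1
python3 - <<'E'
from h import *
look(['cup_medium'],n='side')
a=plan([.45,.10,.2],1.594)
E
```

```text
time_s: 21.25
position: [0.5577, -0.1455, 0.0361]
tool_rot: [0.699, 0.716, 0.0, 0.0]
force: [-0.2, 0.1, -0.9]
width: 0.0433
finger_force: 10.0
time_s: 21.62
position: [0.5576, -0.1455, 0.0361]
tool_rot: [0.699, 0.716, 0.0, 0.0]
force: [-0.2, 0.5, -0.3]
width: 0.0651
finger_force: 0.0
time_s: 22.12
position: [0.5595, -0.1458, 0.1494]
tool_rot: [0.699, 0.716, 0.001, 0.003]
force: [1.1, -0.7, -0.2]
width: 0.0866
finger_force: 0.0
cup_medium 0.82 [303 226 326 253] top z 0.048 rect 559 -144 43 42 ang -0.982 circ 560 -144 23 med [ 0.559 -0.138  0.028] lo [ 0.537 -0.166  0.006] hi [ 0.58  -0.096  0.048]
7 x [0.7087, -0.2901, -0.1548, 0.0, 0.0, 0.0] -> yaw 1.594
```

```bash
python3 -m pendant '[0.58,-0.4,-0.4,0,0,0, 0.58,-0.4,-0.4,0,0,0, 0.58,-0.4,-0.4,0,0,0, 0.58,-0.4,-0.4,0,0,0, 0.58,-0.4,-0.4,0,0,0, 0,0,0,0,0,0, 0,0,0,0,0,0]' 1
python3 - <<'E'
from h import *
look(['cup_large','spoon','bottle1','spot_large'],fn='w3.png',k=2)
a=plan([.394,.208,.14],1.594)
E
```

```text
time_s: 23.1
position: [0.4537, -0.0037, 0.2447]
tool_rot: [0.699, 0.715, -0.001, -0.0]
force: [0.5, 0.1, -0.7]
width: 0.0871
finger_force: 0.0
cup_large 0.86 [249   3 289  11] top z 0.035 rect 393 183 22 3 ang 0.034 circ 393 185 11 med [0.395 0.183 0.018] lo [0.378 0.182 0.003] hi [0.411 0.19  0.035]
cup_large 0.61 [286 116 318 228] top z 0.018 rect 427 54 37 37 ang -1.547 circ 427 53 19 med [0.428 0.037 0.009] lo [ 0.411 -0.068  0.002] hi [0.443 0.07  0.018]
spoon 0.66 [284 113 316 233] top z 0.018 rect 427 53 37 35 ang 0.022 circ 427 54 19 med [0.429 0.037 0.009] lo [ 0.411 -0.068  0.002] hi [0.443 0.069 0.018]
bottle1 0.33 [441 172 516 248] top z 0.007 rect 656 -43 100 89 ang -1.547 circ 656 -38 60 med [ 0.635 -0.018  0.006] lo [ 0.613 -0.087  0.004] hi [0.696 0.005 0.007]
spot_large 0.64 [363 174 433 243] top z 0.007 rect 550 -37 94 94 ang -1.546 circ 549 -37 66 med [ 0.552 -0.038  0.006] lo [ 0.51  -0.082  0.004] hi [0.594 0.002 0.007]
spot_large 0.43 [349   0 566 316] top z 0.013 rect 604 -1 396 222 ang -1.545 circ 603 -1 225 med [0.598 0.101 0.006] lo [ 0.494 -0.109  0.004] hi [0.707 0.193 0.013]
6 x [0.7096, -0.1834, 0.3501, 0.0, 0.0, -0.0] -> yaw 1.594
```

View pics/w3.png

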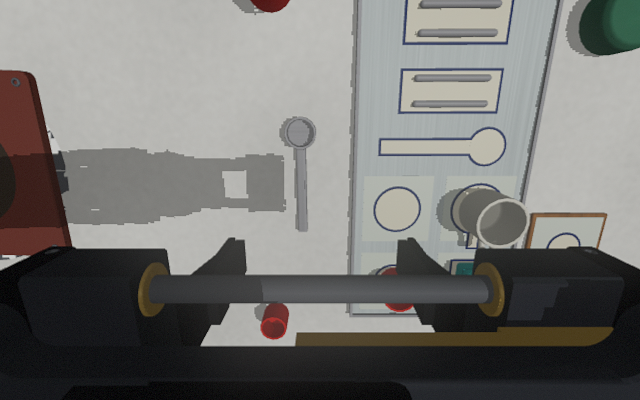

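The picture shows the spoon bowl at (298,132) with its tail at (303,229). The drawn outlines are the bowl at (487,147), the large circle at (397,209) and the groove boxes at (451,91) and (457,20).

Run:
```python
from h import *
p,c=look(['spoon'])
for n,u,v,z in [('bowl spot',487,147,.006),('tail end spot',380,147,.006),('large',397,209,.006),('grooveB',451,91,.006),('spoon tailend',303.5,230,.01)]:
    print(n,np.round(px(p,u,v,z),4))
r=models.trace(p,'spoon')[0];q=c[r['pixels']&(p['range_z']>0)]
hnd=q[(q[:,2]>.006)&(q[:,2]<.013)&(q[:,1]<.02)];l=np.polyfit(hnd[:,1],hnd[:,0],1);print(l,np.polyval(l,[-.07,.0,.02]))
```

```text
bowl spot [0.6562 0.0416 0.006 ]
tail end spot [0.5252 0.0385 0.006 ]
large [ 0.5534 -0.0402  0.006 ]
grooveB [0.603  0.1048 0.006 ]
spoon tailend [ 0.4326 -0.0707  0.01  ]Traceback (most recent call last):
  File "<stdin>", line 5, in <module>
IndexError: list index out of range
```

```bash
python3 - <<'E'
from h import *
a=plan([.4293,.0015,.10],1.614)
a=plan([.4293,.0015,.023],1.614,cur=a)
E
python3 -m pendant '[0.035,-0.12,0.72,0,0,-0.0015, 0.035,-0.12,0.72,0,0,-0.0015, 0.035,-0.12,0.72,0,0,-0.0015, 0.03,-0.12,0.72,0,0,-0.0015, 0,0,0,0,0,0, 0,0,0,0,0,0]' 0.5
python3 - <<'E'
from h import *
a=plan([.4293,.0015,.023],1.614)
E
```

```text
4 x [0.0273, -0.1227, 0.7275, 0.0, 0.0, -0.0016] -> yaw 1.614
2 x [0.0, 0.0, 0.77, 0.0, 0.0, -0.0] -> yaw 1.614
time_s: 24.25
position: [0.4308, 0.0031, 0.1031]
tool_rot: [0.692, 0.722, 0.001, 0.0]
force: [0.3, 0.6, 0.6]
width: 0.0442
finger_force: 0.0
2 x [-0.0153, -0.0154, 0.8009, 0.0, 0.0, -0.0001] -> yaw 1.614
```

```bash
python3 -m pendant '[-0.015,-0.015,0.6,0,0,0, -0.015,-0.015,0.5,0,0,0, 0,0,0.25,0,0,0, 0,0,0.15,0,0,0, 0,0,0.08,0,0,0, 0,0,0,0,0,0]'
python3 -m pendant '[0,0,0,0,0,0, 0,0,0,0,0,0, 0,0,0,0,0,0, 0,0,0,0,0,0, 0,0,0,0,0,0]' 0 25
python3 -m pendant '[0,0,-0.3,0,0,0, 0,0,-0.6,0,0,0, 0,0,-0.8,0,0,0, 0,0,0,0,0,0]'
python3 - <<'E'
from h import *
p,c=look(['spoon','spoon_bowl'],fn='w4.png')
look(['spoon'],n='side')
a=plan([.604,.0408,.11],yaw(bot.observe())-1.59,half=False)
E
```

```text
time_s: 25.0
position: [0.4287, 0.0015, 0.0232]
tool_rot: [0.692, 0.722, 0.0, 0.0]
force: [0.3, -0.1, -0.8]
width: 0.0436
finger_force: 0.0
time_s: 25.62
position: [0.4284, 0.0015, 0.0229]
tool_rot: [0.692, 0.722, 0.0, 0.0]
force: [-0.6, 0.2, 1.2]
width: 0.0116
finger_force: 25.0
time_s: 26.12
position: [0.4305, 0.0016, 0.1113]
tool_rot: [0.692, 0.722, 0.002, 0.002]
force: [0.4, -0.2, -1.2]
width: 0.0114
finger_force: 25.0
spoon 0.93 [283 125 361 332] top z 0.106 rect 433 35 76 38 ang -1.315 circ 426 33 40 med [0.43  0.045 0.097] lo [ 0.412 -0.042  0.09 ] hi [0.445 0.07  0.106]
spoon_bowl 0.79 [284 131 361 334] top z 0.106 rect 428 54 37 36 ang 0.674 circ 428 53 19 med [0.429 0.046 0.097] lo [ 0.412 -0.041  0.091] hi [0.444 0.07  0.106]
spoon 0.64 [261 160 266 203] top z 0.103 rect 426 10 123 13 ang -1.449 circ 427 10 62 med [ 0.428 -0.014  0.095] lo [ 0.415 -0.072  0.092] hi [0.436 0.071 0.104]
10 x [0.3129, 0.2524, -0.0058, 0.0, 0.0, 0.0506] -> yaw 0.024
```

View pics/w4.png

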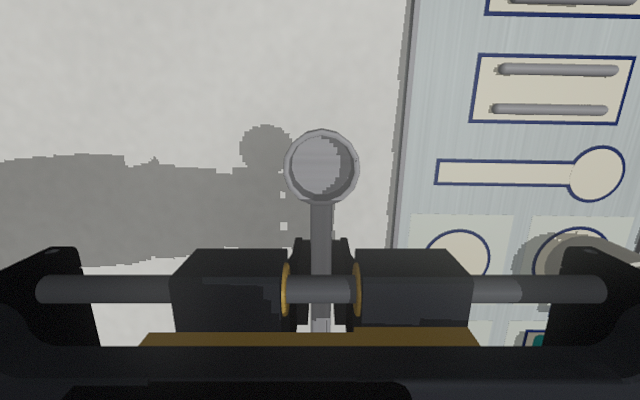

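The spoon is held level and straight, with its bowl at (321,167). Next I swing it to the tray.

```bash
python3 -m pendant '[0.313,0.252,0,0,0,0.0506, 0.313,0.252,0,0,0,0.0506, 0.313,0.252,0,0,0,0.0506, 0.313,0.252,0,0,0,0.0506, 0.313,0.252,0,0,0,0.0506, 0.313,0.252,0,0,0,0.0506, 0.313,0.252,0,0,0,0.0506, 0.313,0.252,0,0,0,0.0506, 0.313,0.252,0,0,0,0.0506, 0.313,0.252,0,0,0,0.0506, 0,0,0,0,0,0, 0,0,0,0,0,0]'
python3 - <<'E'
from h import *
look(['spoon'])
a=plan([.604,.0408,.0295],.024)
E
```

```text
time_s: 27.88
position: [0.6036, 0.0416, 0.1069]
tool_rot: [1.0, 0.014, -0.001, -0.0]
force: [-0.2, -0.3, -0.2]
width: 0.0114
finger_force: 25.0
spoon 0.89 [284 126 358 331] top z 0.102 rect 656 42 38 37 ang 0.786 circ 652 43 22 med [0.648 0.042 0.093] lo [0.562 0.027 0.086] hi [0.672 0.059 0.102]
2 x [0.0024, 0.008, 0.7798, 0.0, 0.0, 0.0004] -> yaw 0.024
```

```bash
python3 -m pendant '[0,0.01,0.6,0,0,0, 0,0,0.5,0,0,0, 0,0,0.25,0,0,0, 0,0,0.13,0,0,0, 0,0,0.06,0,0,0, 0,0,0,0,0,0]'
python3 -m pendant '[0,0,0,0,0,0, 0,0,0,0,0,0, 0,0,0,0,0,0]' 0.4
python3 -m pendant '[0,0,-0.6,0,0,0, 0,0,-0.8,0,0,0, 0,0,-0.8,0,0,0, 0,0,0,0,0,0]' 1
python3 - <<'E'
from h import *
look(['spoon','cup_large'],n='side');look(['cup_large'],n='top')
p,c=look(['spoon'],fn='w5.png')
a=plan([.394,.208,.15],.6)
E
```

```text
time_s: 28.72
position: [0.6049, 0.0406, 0.0313]
tool_rot: [1.0, 0.012, 0.0, -0.0]
force: [0.4, -0.3, -0.2]
width: 0.0116
finger_force: 25.0
time_s: 29.1
position: [0.6048, 0.0405, 0.0311]
tool_rot: [1.0, 0.012, 0.0, -0.0]
force: [0.1, 0.4, -0.5]
width: 0.0316
finger_force: 0.0
time_s: 29.6
position: [0.6067, 0.0409, 0.1446]
tool_rot: [1.0, 0.012, 0.003, -0.0]
force: [0.9, -0.3, -0.4]
width: 0.0668
finger_force: 0.0
spoon 0.67 [251 135 271 159] top z 0.045 rect 394 209 53 48 ang -1.487 circ 395 209 28 med [0.395 0.197 0.025] lo [ 0.369  0.182 -0.001] hi [0.419 0.261 0.046]
cup_large 0.55 [251 136 272 156] top z 0.045 rect 393 208 52 48 ang -1.338 circ 393 207 28 med [0.392 0.195 0.028] lo [0.371 0.182 0.002] hi [0.417 0.234 0.045]
cup_large 0.5 [235 248 259 266] top z 0.048 rect 393 206 48 46 ang 1.13 circ 393 206 25 med [0.395 0.209 0.008] lo [ 0.37   0.183 -0.003] hi [0.417 0.23  0.048]
6 x [-0.5371, -0.7316, -0.0344, 0.0, 0.0, -0.0306] -> yaw 0.6
```

View pics/w5.png

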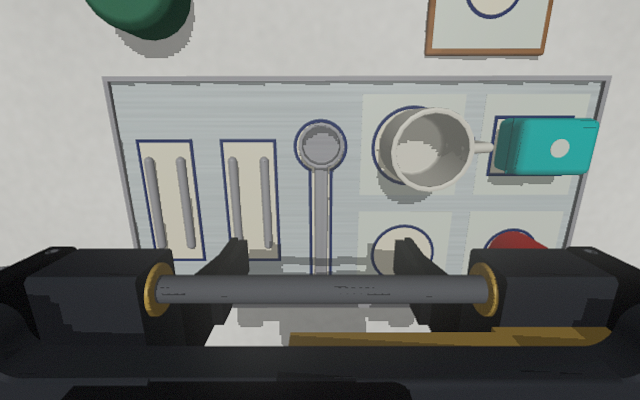

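The spoon lies inside its outline, at (321,145) down the handle. The mug's handle points at its tab, the case sits on its card and the green tin hasn't moved. Next is the large cup.

```bash
python3 - <<'E'
from h import *
a=plan([.394,.2075,.15],.024)
E
python3 -m pendant '[-0.7,-0.57,0,0,0,0, -0.7,-0.57,0,0,0,0, -0.7,-0.57,0,0,0,0, -0.7,-0.57,0,0,0,0, -0.7,-0.57,0,0,0,0, -0.7,-0.57,0,0,0,0, 0,0,0,0,0,0, 0,0,0,0,0,0]' 1
python3 - <<'E'
from h import *
look(['cup_large'])
a=plan([.394,.2075,.030],.024)
E
```

```text
6 x [-0.6864, -0.5735, -0.0344, 0.0, 0.0, 0.0] -> yaw 0.024
time_s: 30.95
position: [0.3908, 0.206, 0.1407]
tool_rot: [1.0, 0.012, 0.0, 0.0]
force: [-0.2, -1.0, 0.4]
width: 0.0871
finger_force: 0.0
cup_large 0.86 [285 175 351 239] top z 0.044 rect 393 208 51 50 ang -0.268 circ 393 208 26 med [0.387 0.208 0.012] lo [0.37  0.185 0.003] hi [0.418 0.231 0.044]
3 x [0.0189, -0.0118, 0.7376, 0.0, 0.0, -0.0002] -> yaw 0.024
```

```bash
python3 -m pendant '[0.02,-0.02,0.74,0,0,0, 0.02,-0.01,0.74,0,0,0, 0,0,0.73,0,0,0, 0,0,0,0,0,0]' 1
python3 -m pendant '[0,0,0,0,0,0, 0,0,0,0,0,0, 0,0,0,0,0,0, 0,0,0,0,0,0, 0,0,0,0,0,0]' 0 10
python3 -m pendant '[0,0,-0.6,0,0,0, 0,0,-0.8,0,0,0, 0,0,-0.8,0,0,0, 0,0,0,0,0,0]'
python3 - <<'E'
from h import *
p,c=look(['cup_large'])
a=plan([.553,-.0405,.14],.024)
E
```

```text
time_s: 31.55
position: [0.3911, 0.2066, 0.0282]
tool_rot: [1.0, 0.011, -0.003, 0.001]
force: [-0.6, -0.0, 1.4]
width: 0.0869
finger_force: 0.0
time_s: 32.17
position: [0.3928, 0.208, 0.0307]
tool_rot: [1.0, 0.012, 0.0, -0.0]
force: [-1.5, -1.0, 4.3]
width: 0.0524
finger_force: 10.0
time_s: 32.67
position: [0.3941, 0.2089, 0.1431]
tool_rot: [1.0, 0.012, 0.003, -0.001]
force: [0.1, 0.4, -1.1]
width: 0.0528
finger_force: 10.0
cup_large 0.65 [265 211 373 330] top z 0.156 rect 394 208 52 51 ang 0.538 circ 397 207 30 med [0.392 0.209 0.139] lo [0.37  0.186 0.115] hi [0.42  0.231 0.156]
7 x [0.4416, 0.7202, 0.0005, 0.0, 0.0, -0.0] -> yaw 0.024
```

```bash
python3 -m pendant '[0.442,0.72,0,0,0,0, 0.442,0.72,0,0,0,0, 0.442,0.72,0,0,0,0, 0.442,0.72,0,0,0,0, 0.442,0.72,0,0,0,0, 0.442,0.72,0,0,0,0, 0.442,0.72,0,0,0,0, 0,0,0,0,0,0, 0,0,0,0,0,0]'
python3 - <<'E'
from h import *
p,c=look(['cup_large'])
a=plan([.553,-.0405,.038],.024)
E
```

```text
time_s: 33.9
position: [0.5522, -0.0396, 0.1388]
tool_rot: [1.0, 0.012, -0.001, -0.0]
force: [0.2, 0.9, -0.8]
width: 0.0524
finger_force: 10.0
cup_large 0.63 [268 211 373 328] top z 0.152 rect 553 -41 52 48 ang 0.157 circ 552 -40 26 med [ 0.55  -0.04   0.135] lo [ 0.529 -0.062  0.111] hi [ 0.578 -0.018  0.152]
3 x [0.0035, 0.0106, 0.6771, 0.0, 0.0, 0.0002] -> yaw 0.024
```

```bash
python3 -m pendant '[0,0.01,0.6,0,0,0, 0,0,0.6,0,0,0, 0,0,0.4,0,0,0, 0,0,0.2,0,0,0, 0,0,0.16,0,0,0, 0,0,0.07,0,0,0, 0,0,0,0,0,0]'
python3 -m pendant '[0,0,0,0,0,0, 0,0,0,0,0,0, 0,0,0,0,0,0]' 0.8
python3 -m pendant '[0,0,-0.6,0,0,0, 0,0,-0.8,0,0,0, 0,0,-0.8,0,0,0, 0,0,0,0,0,0]'
python3 - <<'E'
from h import *
look(['cup_large'],n='side')
a=plan([.40,.33,.22],.1)
E
```

```text
time_s: 34.88
position: [0.5534, -0.0407, 0.0391]
tool_rot: [1.0, 0.012, 0.0, -0.0]
force: [-0.1, 0.7, -0.3]
width: 0.0521
finger_force: 10.0
time_s: 35.25
position: [0.5534, -0.0408, 0.039]
tool_rot: [1.0, 0.012, 0.0, 0.0]
force: [-1.1, -0.1, -0.9]
width: 0.0682
finger_force: 0.0
time_s: 35.75
position: [0.5553, -0.0408, 0.1523]
tool_rot: [1.0, 0.012, 0.003, 0.0]
force: [-0.3, -0.4, 0.5]
width: 0.0698
finger_force: 0.0
cup_large 0.81 [305 195 324 220] top z 0.051 rect 553 -41 51 49 ang -0.943 circ 554 -40 27 med [ 0.555 -0.045  0.032] lo [ 0.529 -0.066  0.009] hi [ 0.578 -0.016  0.052]
10 x [-0.2628, -0.7584, -0.1424, 0.0, 0.0, -0.0024] -> yaw 0.1
```

```bash
python3 -m pendant '[-0.263,-0.758,-0.15,0,0,-0.0024, -0.263,-0.758,-0.15,0,0,-0.0024, -0.263,-0.758,-0.15,0,0,-0.0024, -0.263,-0.758,-0.15,0,0,-0.0024, -0.263,-0.758,-0.15,0,0,-0.0024, -0.263,-0.758,-0.15,0,0,-0.0024, -0.263,-0.758,-0.15,0,0,-0.0024, -0.263,-0.758,-0.15,0,0,-0.0024, -0.263,-0.758,-0.15,0,0,-0.0024, -0.263,-0.758,-0.15,0,0,-0.0024, 0,0,0,0,0,0, 0,0,0,0,0,0]' 0.68
python3 - <<'E'
from h import *
p,c=look(['bottle1'],fn='w6.png',k=2)
for r in models.trace(p,'bottle1')[:2]:
    q=c[r['pixels']&(p['range_z']>0)]; q=q[q[:,2]>.03]
    m=q[:,:2].mean(0);v=np.linalg.svd(q[:,:2]-m,full_matrices=False)[2][0];v*=np.sign(v[0]);t=(q[:,:2]-m)@v;w=(q[:,:2]-m)@[-v[1],v[0]]
    lo,hi=np.percentile(t,[.5,99.5]);wl,wh=np.percentile(w,[1,99])
    print('ctr',m+v*(lo+hi)/2+np.array([-v[1],v[0]])*(wl+wh)/2,'ang',np.arctan2(v[1],v[0]),hi-lo,wh-wl)
E
```

```text
time_s: 37.35
position: [0.3999, 0.3291, 0.2226]
tool_rot: [0.999, 0.05, -0.001, 0.001]
force: [-0.1, -0.7, -0.0]
width: 0.0592
finger_force: 0.0
bottle1 0.84 [297  58 344 170] top z 0.049 rect 476 337 108 30 ang 0.157 circ 476 335 55 med [0.476 0.337 0.045] lo [0.424 0.314 0.031] hi [0.527 0.356 0.05 ]
bottle1 0.57 [225  53 271 169] top z 0.049 rect 472 411 109 30 ang 0.153 circ 472 412 55 med [0.473 0.409 0.045] lo [0.421 0.388 0.031] hi [0.524 0.43  0.049]
ctr [0.47606296 0.33659141] ang 0.15262604455937354 0.10739173798132531 0.03806374147166251
ctr [0.47231254 0.4107924 ] ang 0.162272760163441 0.1076622995361065 0.03678299169642916
```

View pics/w6.png

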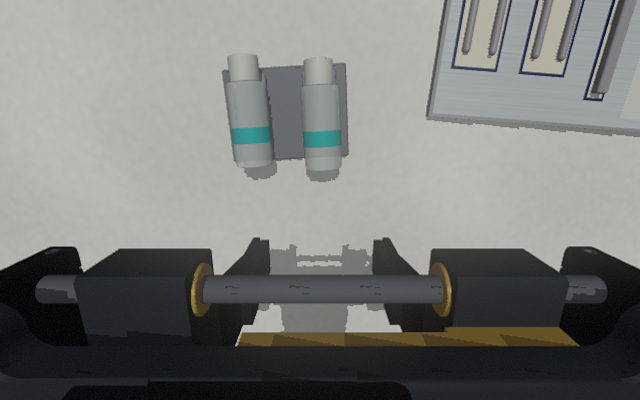

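The bottles are at (321,120) and (248,112) in the rest, both capped toward +x. First I take the inner one.

```bash
python3 - <<'E'
from h import *
a=plan([.474,.3367,.12],.155)
E
python3 -m pendant '[0.515,0.02,0.683,0,0,-0.006, 0.515,0.01,0.683,0,0,-0.006, 0.515,-0.01,0.683,0,0,-0.006, 0,0,0,0,0,0, 0,0,0,0,0,0]' 0.68
python3 - <<'E'
from h import *
look(['bottle1'])
a=plan([.474,.3367,.033],.155)
E
```

```text
3 x [0.4929, 0.0036, 0.6875, 0.0, 0.0, -0.0061] -> yaw 0.155
time_s: 38.12
position: [0.4767, 0.3379, 0.1218]
tool_rot: [0.997, 0.078, -0.0, -0.0]
force: [0.4, -0.1, -0.1]
width: 0.0591
finger_force: 0.0
bottle1 0.7 [202 136 255 273] top z 0.049 rect 476 402 103 49 ang 0.138 circ 474 414 52 med [0.483 0.409 0.045] lo [0.432 0.391 0.029] hi [0.526 0.429 0.049]
2 x [-0.0301, 0.0126, 0.8975, 0.0, 0.0, 0.0002] -> yaw 0.155
```

```bash
python3 -m pendant '[-0.03,0.012,0.7,0,0,0, -0.03,0.012,0.6,0,0,0, 0,0,0.3,0,0,0, 0,0,0.15,0,0,0, 0,0,0,0,0,0]' 0.68
python3 -m pendant '[0,0,0,0,0,0, 0,0,0,0,0,0, 0,0,0,0,0,0, 0,0,0,0,0,0, 0,0,0,0,0,0]' 0 20
python3 -m pendant '[0,0,-0.4,0,0,0, 0,0,-0.8,0,0,0, 0,0,-0.8,0,0,0, 0,0,0,0,0,0]'
python3 - <<'E'
from h import *
p,c=look(['bottle1'],k=2)
a=plan([.602,.1045,.12],.024)
E
```

```text
time_s: 38.85
position: [0.4743, 0.3367, 0.0345]
tool_rot: [0.997, 0.078, 0.0, -0.0]
force: [-0.1, 0.1, 1.2]
width: 0.0594
finger_force: 0.0
time_s: 39.48
position: [0.4743, 0.3365, 0.0343]
tool_rot: [0.997, 0.078, 0.0, -0.0]
force: [-0.8, -1.5, 5.8]
width: 0.0393
finger_force: 20.0
time_s: 39.98
position: [0.4755, 0.338, 0.1383]
tool_rot: [0.997, 0.078, 0.003, -0.002]
force: [0.1, 0.1, -1.1]
width: 0.0395
finger_force: 20.0
bottle1 0.81 [208 134 260 267] top z 0.049 rect 474 407 97 59 ang -0.249 circ 473 408 54 med [0.48  0.408 0.044] lo [0.428 0.388 0.03 ] hi [0.525 0.43  0.049]
bottle1 0.58 [279 158 359 334] top z 0.153 rect 489 340 86 30 ang 0.163 circ 488 341 44 med [0.5   0.341 0.148] lo [0.449 0.32  0.134] hi [0.532 0.359 0.153]
6 x [0.3466, 0.8125, 0.0485, 0.0, 0.0, 0.007] -> yaw 0.024
```

```bash
python3 -m pendant '[0.34,0.812,0,0,0,0.0072, 0.34,0.812,0,0,0,0.0072, 0.34,0.812,0,0,0,0.0072, 0.34,0.812,0,0,0,0.0072, 0.34,0.812,0,0,0,0.0072, 0.34,0.812,0,0,0,0.0072, 0,0,0,0,0,0, 0,0,0,0,0,0]'
python3 - <<'E'
from h import *
p,c=look(['bottle1','bottle2'],n='wrist',k=2)
a=plan([.600,.1045,.0345],.020)
E
```

```text
time_s: 41.08
position: [0.5987, 0.1047, 0.1328]
tool_rot: [1.0, 0.01, -0.001, -0.0]
force: [-0.7, 0.5, -0.6]
width: 0.0393
finger_force: 20.0
bottle1 0.78 [279 158 359 333] top z 0.148 rect 612 105 86 30 ang 0.037 circ 611 105 44 med [0.624 0.105 0.142] lo [0.573 0.087 0.129] hi [0.655 0.122 0.148]
bottle1 0.73 [433  87 548 196] top z 0.007 rect 657 -38 89 87 ang -1.549 circ 657 -38 61 med [ 0.667 -0.014  0.006] lo [ 0.614 -0.076  0.004] hi [0.7   0.005 0.007]
bottle2 0.78 [279 158 359 333] top z 0.148 rect 612 105 86 30 ang 0.037 circ 611 105 44 med [0.624 0.105 0.142] lo [0.573 0.087 0.129] hi [0.655 0.122 0.148]
bottle2 0.73 [433  87 548 196] top z 0.007 rect 657 -38 89 87 ang -1.549 circ 657 -38 61 med [ 0.667 -0.014  0.006] lo [ 0.614 -0.076  0.004] hi [0.7   0.005 0.007]
3 x [0.0072, 0.0084, 0.6604, 0.0, 0.0, 0.0003] -> yaw 0.02
```

```bash
python3 -m pendant '[0.01,0.01,0.6,0,0,0.001, 0.01,0.01,0.6,0,0,0, 0,0,0.4,0,0,0, 0,0,0.2,0,0,0, 0,0,0.1,0,0,0, 0,0,0.06,0,0,0, 0,0,0,0,0,0, 0,0,0,0,0,0]'
python3 - <<'E'
from h import *
look(['bottle1'])
look(['bottle1'],n='side',k=2)
E
```

```text
time_s: 42.22
position: [0.601, 0.1033, 0.0364]
tool_rot: [1.0, 0.009, 0.0, -0.0]
force: [0.4, 0.1, -0.3]
width: 0.0392
finger_force: 20.0
bottle1 0.86 [279 158 360 334] top z 0.051 rect 615 104 86 30 ang 0.034 circ 614 104 44 med [0.626 0.103 0.046] lo [0.575 0.085 0.032] hi [0.658 0.121 0.051]
bottle1 0.86 [273 102 306 114] top z 0.05 rect 467 406 95 30 ang 0.102 circ 467 408 48 med [0.47 0.4  0.04] lo [0.424 0.386 0.021] hi [0.524 0.418 0.051]
bottle1 0.46 [310 166 354 177] top z 0.052 rect 601 63 108 94 ang -0.076 circ 602 68 67 med [0.561 0.091 0.042] lo [0.547 0.082 0.007] hi [0.658 0.121 0.053]
```

```bash
python3 -m pendant '[0,0,0.03,0,0,0, 0,0,0.02,0,0,0, 0,0,0,0,0,0, 0,0,0,0,0,0]'
python3 -m pendant '[0,0,0,0,0,0, 0,0,0,0,0,0, 0,0,0,0,0,0, 0,0,0,0,0,0]' 0.58
python3 -m pendant '[0,0,-0.3,0,0,0, 0,0,-0.8,0,0,0, 0,0,-0.8,0,0,0, 0,0,-0.3,0,0,0, 0,0,0,0,0,0]'
python3 - <<'E'
from h import *
look(['bottle1'])
look(['bottle1'],n='side',k=2)
a=plan([.40,.40,.22],.155)
E
```

```text
time_s: 42.92
position: [0.6012, 0.1041, 0.0348]
tool_rot: [1.0, 0.009, 0.001, -0.0]
force: [-3.6, -0.0, 10.1]
width: 0.0397
finger_force: 20.0
time_s: 43.42
position: [0.6006, 0.1032, 0.0332]
tool_rot: [1.0, 0.009, -0.0, 0.0]
force: [-1.0, 0.3, -0.7]
width: 0.0502
finger_force: 0.0
time_s: 44.05
position: [0.6013, 0.1034, 0.1447]
tool_rot: [1.0, 0.008, 0.001, -0.0]
force: [-0.5, 0.3, -0.2]
width: 0.0505
finger_force: 0.0
bottle1 0.95 [294 144 342 273] top z 0.049 rect 603 105 108 29 ang 0.03 circ 603 105 55 med [0.606 0.105 0.045] lo [0.552 0.086 0.033] hi [0.656 0.122 0.049]
bottle1 0.86 [312 164 351 177] top z 0.051 rect 600 102 99 26 ang -0.024 circ 599 103 50 med [0.601 0.094 0.042] lo [0.553 0.085 0.018] hi [0.656 0.114 0.051]
bottle1 0.54 [273  97 307 119] top z 0.05 rect 470 410 102 31 ang 0.164 circ 471 407 51 med [0.474 0.401 0.039] lo [ 0.422  0.386 -0.   ] hi [0.527 0.495 0.05 ]
9 x [-0.3912, -0.6933, -0.1738, 0.0, 0.0, -0.0049] -> yaw 0.155
```

Run:
```python
from h import *
a=plan([.4705,.411,.135],.155)
```

```text
8 x [-0.2629, -0.7934, 0.0169, 0.0, 0.0, -0.0055] -> yaw 0.155
```

```bash
python3 -m pendant '[-0.263,-0.793,0,0,0,-0.0055, -0.263,-0.793,0,0,0,-0.0055, -0.263,-0.793,0,0,0,-0.0055, -0.263,-0.793,0,0,0,-0.0055, -0.263,-0.793,0,0,0,-0.0055, -0.263,-0.793,0,0,0,-0.0055, -0.263,-0.793,0,0,0,-0.0055, -0.263,-0.793,0,0,0,-0.0055, 0,0,0,0,0,0, 0,0,0,0,0,0]' 0.8
python3 - <<'E'
from h import *
look(['bottle2'])
a=plan([.4705,.411,.0345],.155)
E
```

```text
time_s: 45.5
position: [0.4713, 0.4104, 0.1423]
tool_rot: [0.997, 0.078, -0.001, 0.001]
force: [0.1, -0.7, -0.3]
width: 0.0698
finger_force: 0.0
bottle2 0.73 [294 141 344 271] top z 0.049 rect 472 411 110 30 ang 0.138 circ 472 411 55 med [0.475 0.412 0.044] lo [0.421 0.39  0.03 ] hi [0.525 0.432 0.049]
3 x [-0.0093, -0.0107, 0.7214, 0.0, 0.0, -0.0002] -> yaw 0.155
```

```bash
python3 -m pendant '[-0.02,-0.015,0.8,0,0,0, -0.01,-0.015,0.7,0,0,0, 0,0,0.4,0,0,0, 0,0,0.2,0,0,0, 0,0,0.05,0,0,0, 0,0,0,0,0,0]'
python3 -m pendant '[0,0,0,0,0,0, 0,0,0,0,0,0, 0,0,0,0,0,0, 0,0,0,0,0,0, 0,0,0,0,0,0]' 0 20
python3 -m pendant '[0,0,-0.4,0,0,0, 0,0,-0.8,0,0,0, 0,0,-0.8,0,0,0, 0,0,0,0,0,0]'
python3 - <<'E'
from h import *
p,c=look(['bottle1'])
a=plan([.599,.1785,.13],.024)
E
```

```text
time_s: 46.35
position: [0.47, 0.4128, 0.0368]
tool_rot: [0.997, 0.078, 0.001, -0.0]
force: [-0.8, -0.3, 0.3]
width: 0.0695
finger_force: 0.0
time_s: 46.98
position: [0.4698, 0.4117, 0.036]
tool_rot: [0.997, 0.077, 0.0, 0.001]
force: [-0.1, -3.8, 4.5]
width: 0.0394
finger_force: 20.0
time_s: 47.48
position: [0.4708, 0.4148, 0.1409]
tool_rot: [0.997, 0.078, 0.003, -0.002]
force: [0.0, 0.5, -1.3]
width: 0.0397
finger_force: 20.0
bottle1 0.69 [284 152 358 333] top z 0.154 rect 484 417 87 29 ang 0.154 circ 483 416 45 med [0.495 0.418 0.149] lo [0.443 0.396 0.135] hi [0.527 0.435 0.154]
6 x [0.3508, 0.8211, 0.0228, 0.0, 0.0, 0.007] -> yaw 0.024
```

```bash
python3 -m pendant '[0.351,0.821,0,0,0,0.007, 0.351,0.821,0,0,0,0.007, 0.351,0.821,0,0,0,0.007, 0.351,0.821,0,0,0,0.007, 0.351,0.821,0,0,0,0.007, 0.351,0.821,0,0,0,0.007, 0,0,0,0,0,0, 0,0,0,0,0,0]'
python3 - <<'E'
from h import *
p,c=look(['bottle1'],n='wrist',k=2)
a=plan([.599,.1785,.036],.020)
E
```

```text
time_s: 48.58
position: [0.5981, 0.1785, 0.135]
tool_rot: [1.0, 0.012, -0.001, -0.0]
force: [-0.2, 0.5, -0.9]
width: 0.0392
finger_force: 20.0
bottle1 0.82 [282 153 358 334] top z 0.148 rect 611 179 88 30 ang 0.03 circ 610 179 45 med [0.623 0.179 0.142] lo [0.571 0.161 0.128] hi [0.655 0.196 0.148]
bottle1 0.73 [381 141 436 273] top z 0.049 rect 606 110 94 57 ang 0.417 circ 605 112 53 med [0.614 0.111 0.044] lo [0.56  0.089 0.029] hi [0.657 0.124 0.049]
3 x [0.0067, 0.0077, 0.6629, 0.0, 0.0, 0.0006] -> yaw 0.02
```

```bash
python3 -m pendant '[0,0.01,0.6,0,0,0.001, 0,0.01,0.6,0,0,0, 0,0,0.4,0,0,0, 0,0,0.2,0,0,0, 0,0,0.1,0,0,0, 0,0,0.06,0,0,0, 0,0,0.03,0,0,0, 0,0,0.02,0,0,0, 0,0,0,0,0,0, 0,0,0,0,0,0]'
python3 - <<'E'
from h import *
look(['bottle1'])
E
```

```text
time_s: 49.92
position: [0.5996, 0.1778, 0.0368]
tool_rot: [1.0, 0.01, 0.001, -0.0]
force: [-1.7, 1.3, 6.1]
width: 0.0392
finger_force: 20.0
bottle1 0.88 [419 154 509 257] top z 0.049 rect 634 109 46 31 ang 0.261 circ 635 104 24 med [0.636 0.112 0.042] lo [0.616 0.091 0.022] hi [0.658 0.125 0.049]
```

Contact is felt at the settled height (6 N upward, with the first bottle also reading 0.049 m), so I press slightly, release and back off.

```bash
python3 -m pendant '[0,0,0.02,0,0,0, 0,0,0,0,0,0, 0,0,0,0,0,0]'
python3 -m pendant '[0,0,0,0,0,0, 0,0,0,0,0,0, 0,0,0,0,0,0, 0,0,0,0,0,0]' 0.58
python3 -m pendant '[0,0,-0.3,0,0,0, 0,0,-0.8,0,0,0, 0,0,-0.8,0,0,0, -0.8,0,-0.8,0,0,0, -1,0,-0.8,0,0,0, -1,0.5,-0.8,0,0,0, -0.5,0.8,0,0,0,0, 0,0.8,0,0,0,0, 0,0,0,0,0,0, 0,0,0,0,0,0]'
python3 - <<'E'
from h import *
look(['mug','case','spoon','bottle1','cup_small','cup_medium','cup_large','canister','soap_tin'],n='side',k=2)
print('W');p,c=look(['mug','case','spoon','bottle1','cup_medium','cup_large'],k=2,fn='w7.png')
E
```

```text
time_s: 50.4
position: [0.5998, 0.1782, 0.0364]
tool_rot: [1.0, 0.01, 0.001, -0.001]
force: [-2.4, 1.3, 9.6]
width: 0.0395
finger_force: 20.0
time_s: 50.9
position: [0.5989, 0.1769, 0.0342]
tool_rot: [1.0, 0.01, -0.0, 0.0]
force: [1.2, 0.3, -0.7]
width: 0.0501
finger_force: 0.0
time_s: 52.15
position: [0.4419, 0.0719, 0.2455]
tool_rot: [1.0, 0.01, 0.001, -0.0]
force: [0.3, 0.3, -0.7]
width: 0.0504
finger_force: 0.0
mug 0.57 [344 191 369 223] top z 0.063 rect 659 -38 58 52 ang 1.437 circ 659 -38 30 med [ 0.66  -0.05   0.043] lo [ 0.634 -0.086  0.013] hi [ 0.685 -0.009  0.063]
case 0.57 [352 228 370 255] top z 0.046 rect 662 -141 58 42 ang -1.527 circ 660 -143 32 med [ 0.66  -0.153  0.043] lo [ 0.641 -0.17   0.014] hi [ 0.682 -0.116  0.047]
case 0.47 [340 230 377 262] top z 0.01 rect 660 -142 89 88 ang -1.549 circ 661 -142 61 med [ 0.645 -0.157  0.007] lo [ 0.618 -0.185  0.004] hi [ 0.703 -0.1    0.01 ]
spoon 0.89 [304 181 360 199] top z 0.036 rect 649 -13 28 5 ang 0.497 circ 650 -15 14 med [0.622 0.041 0.015] lo [ 0.536 -0.009  0.005] hi [0.673 0.062 0.062]
bottle1 0.87 [312 163 352 1
[... 2246 characters left out ...]
616 -0.186  0.004] hi [ 0.643 -0.101  0.008]
bottle1 0.85 [268   0 311  88] top z 0.05 rect 587 104 79 30 ang 0.022 circ 588 103 41 med [0.588 0.103 0.046] lo [0.548 0.085 0.031] hi [0.625 0.123 0.05 ]
bottle1 0.84 [200   0 243  87] top z 0.049 rect 586 178 78 30 ang 0.042 circ 586 178 41 med [0.587 0.173 0.046] lo [0.547 0.159 0.027] hi [0.624 0.195 0.05 ]
cup_medium 0.88 [489  60 555 105] top z 0.046 rect 558 -144 44 43 ang -1.168 circ 558 -144 22 med [ 0.559 -0.151  0.028] lo [ 0.538 -0.165  0.006] hi [ 0.578 -0.123  0.046]
cup_large 0.8 [397  58 458 111] top z 0.05 rect 553 -41 51 50 ang -1.088 circ 553 -40 26 med [ 0.555 -0.047  0.021] lo [ 0.53  -0.064  0.009] hi [ 0.576 -0.015  0.05 ]
```

View pics/w7.png

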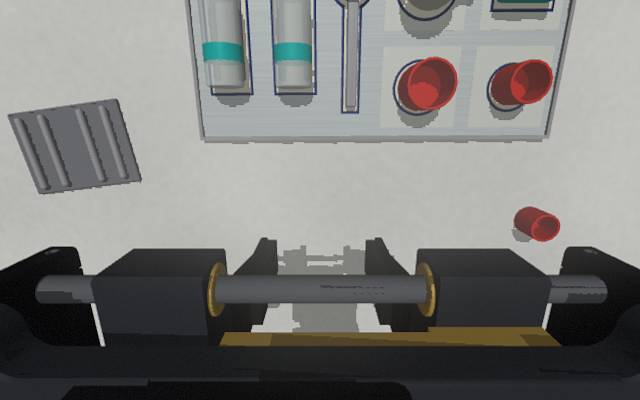

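The picture shows both bottles in their grooves (224,40 and 293,40), the spoon in its outline, and the large and medium cups on their circles. The small cup stands off the tray at (537,223). Every position is within tolerance, so I'm handing in.

```bash
python3 -c "
from h import *
print(bot.close_job())"
```

```text
the job is handed in; nothing more can be done
None
```

I laid out the tray as drawn and handed the job in at about 52 s; the last pictures showed everything in place, but the hand-in returned no verdict.

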